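# Facebow crossbar from drop-off bin to UV drawer

### The job

Take the long steel facebow crossbar out of the roofed drop-off bin through the slot in its wall, tilting it up over the fence, and lay it level across the two ribs in the open drawer of the UV disinfection unit. Let go of it, push the drawer fully home, then click the timer dial clockwise to its third click stop from zero, the longest mark. Leave everything else on the bench where it is.

Things in the scene. Friction and masses are not known exactly. Their poses are not given: they have to be found in the camera images.
- bar_mid (a point): Centre of the plain steel facebow crossbar, a flat bar 240 mm long (x), 8 mm thick (y), 14 mm tall (z), 0.11 kg. +x runs lengthwise to the end that sticks out of the bin, leaning 11 degrees up that way. The inner end stands on the bin's floor at its back wall, the underside rests on the slot's sill; 106 mm stick out beyond the wall, the tip 20 mm short of the fence.
- bin: Roofed white and clear drop-off bin, fixed. Origin: on the bench below the outer face of the slotted wall; +x points outward through the slot, z up. Inside: floor 6 mm up, back wall's face at x = -130 mm, 60 mm wide. Outside 72 mm wide, roof top 110 mm up. Base plate 6 mm thick, 86 mm wide, x -139 to 139 mm, open at the sides between wall and fence.
- bin_slot (a point): Middle of the bin's upright slot, in the outer face of the wall (64 mm above the bench); axes as the bin's. The slot is 16 mm wide (y), from the sill at 30 mm to 98 mm above the bench; the wall is 6 mm thick.
- bin_fence (a point): Middle of the top edge of the bin's upright fence, 85 mm above the bench, 6 mm thick, 80 mm wide (y), 125 to 131 mm out from the slotted wall; axes as the bin's. It bars a straight pull: raise the bar's outer end (inner end staying low at the back) until it leans about 24 degrees and points through the slot and over the fence, then draw it out along its length.
- drawer (a joint): Opening of the unit's drawer in m: 0 fully shut, 0.15 fully open. About 2 to 4 N slide it; it stays where left.
- drawer_rest (a point): Middle of the drawer's bed, level with the ribs' tops (29 mm above the bench), 70 mm behind the front panel's outer face; moves with the drawer. x points into the unit, y to the left, z up. Two white ribs lie along x at y = -50 and 50 mm, 6 mm wide, 16 mm high, x -60 to 108 mm. Room inside: y -146 to 146, x -60 to 110 mm. The side walls are 18 mm, the front 40 mm higher than the ribs.
- drawer_handle (a point): Middle of the front of the drawer's aluminium bar handle: 120 mm long (y), 10 mm tall, 8 mm thick, its middle 66 mm above the bench, its front 32 mm out from the drawer's panel, on two posts near its ends; moves with the drawer. The panel is 308 mm long, from 9 to 69 mm above the bench, flush with the unit's front when shut. x points into the unit: push along +x to shut.
- unit: White UV disinfection unit, a fixed box 330 mm wide (y), 220 mm deep (x), 95 mm high. Origin: on the bench under the middle of its front face; +x points to its back, z up. The drawer slides out of the front, to -x; the dial is on top.
- dial (a joint): Timer dial's angle in rad, growing clockwise seen from above; 0 at the zero end stop, a click stop every 0.419 rad (24 degrees), eight in all. The third click stop is 1.257 rad. The dial springs to the nearest click stop when released; about 0.08 N m turns it over a click.
- dial_grip (a point): On the dial's axis, 132 mm above the bench, at the height to grip: a black bar 42 mm long (x of this point, turns with the dial), 14 mm thick (y), top 139 mm above the bench, over a skirt 44 mm across (top 109 mm). A white pointer line is on the -x end of the bar. Marks around it show the click stops from zero (pointing to the front) clockwise; the third is the longest.
- cast: Bystander, to be left alone: horseshoe dental plaster cast, 65 x 55 mm, 34 mm high, standing on the unit's top beside the dial. Origin: centre of its underside.
- cup: Bystander, to be left alone: small brass cup, 44 mm across, 45 mm high, near the bin. Origin: centre of its underside.
- dish: Bystander, to be left alone: clear shallow dish, 84 mm across, 30 mm high, near the bin on the robot's side. Origin: centre of its underside.
- bur_block: Bystander, to be left alone: white block 50 x 150 x 20 mm with a row of burs standing in it (55 mm high in all). Origin: centre of its underside.
- articulator: Bystander, to be left alone: black and aluminium articulator with casts, 115 x 115 mm, 175 mm high, right of the unit. Origin: centre of its underside.
- wax_knife: Bystander, to be left alone: spatula-shaped wax knife with a wooden handle, 170 mm long. Origin: middle of its handle-to-tip length, underside.
- jar: Bystander, to be left alone: jar, 60 mm across, 70 mm high, beyond the bin. Origin: centre of its underside.

How it is judged (in metres and radians):
On the way, in this order (a step that is already met when the one before it is completed fails the run):
1. the bar is drawn wholly out of the bin through the slot (x of bar_mid in the frame of bin between 0.14 and 2 m), for 0.1 s.
2. the bar lies level across both ribs of the open drawer, let go (x of bar_mid in the frame of drawer_rest between -0.055 and 0.095 m and y of bar_mid in the frame of drawer_rest between -0.045 and 0.045 m and z of bar_mid in the frame of drawer_rest between 0.001 and 0.011 m and angle between bar_mid's own x axis and vertical between 1.52 and 1.622 rad and contact force between the fingers and bar below 0.2 N and linear speed of bar below 0.02 m/s and value of joint drawer above 0.05 m), for 0.2 s.
3. the drawer is pushed fully home with the bar on its ribs (value of joint drawer below 0.006 m and x of bar_mid in the frame of drawer_rest between -0.055 and 0.095 m and y of bar_mid in the frame of drawer_rest between -0.045 and 0.045 m and z of bar_mid in the frame of drawer_rest between 0.001 and 0.011 m and angle between bar_mid's own x axis and vertical between 1.52 and 1.622 rad), for 0.2 s.
4. the dial stands at its third click stop (value of joint dial between 1.157 and 1.357 rad), for 0.2 s.
At the end, for the whole second after the job is handed in: The bar is at rest, released and level (within 3 degrees) across both ribs, its middle within 45 mm of the drawer's middle lengthwise; the drawer is shut to within 6 mm; the dial stands at its third click stop (1.257 rad, within 0.1 rad) (all of step 3 and all of step 4 and linear speed of bar below 0.02 m/s); the robot touches nothing.
It fails at once if a bystander is moved by more than 30 mm (distance of any of cast, cup, dish, bur_block, articulator, wax_knife, jar from where it was at the start of the episode above 0.03 m).
It also fails if it takes over 62 s, if anything falls off the work surface, if the arm or the gripper's body presses on something with over 40 N, if the wrist force passes 120 N, or if a joint passes its speed limit or range.

### The arm

A 7-joint arm with a two-finger parallel gripper is mounted at the origin on the work surface. World frame = base frame: x ahead of the robot, y to its left, z up, the work surface at z = 0. Lengths are in mm, angles in rad, forces in N, time in s.
With the tool pointing down it reaches from about 400 to 875 mm from the base axis. Payload 6.5 kg.
Tool frame: the origin (TCP) lies midway between the tips of the shut fingers; the grasp point (between the pads) lies 19 mm behind it; z points along the fingers, y is the line along which they close (so a half turn about z gives the same grasp; the last joint's range is limited). The gripper opens to 88 mm and grips with 3 to 60 N. Pads are 18 mm wide; open, the fingers measure 123 mm over their backs; the gripper's body (75 mm by 187 mm) begins 45 mm behind the grasp point.
Start: joints at [-1.262, 0.536, -0.004, 1.538, 0.003, 1.067, -0.071], TCP at [237.951, 604.872, 238.716] pointing down, gripper open.
Joint ranges: [-2.7, 2.7], [-0.37, 2.16], [-1.27, 1.26], [0.24, 2.4], [-1.31, 4.45], [0.19, 1.91], [-2.76, 2.76]. Speed limits (rad/s): [2.39, 2.39, 3.14, 3.14, 3.14, 3.14, 3.14].

### API

Orientations are given as a unit quaternion [w, x, y, z].
In Python, from plant import monitor, eyes, ticket gives the robot as it stands. The module is installed in compiled form; this text tells all that it offers.
- The arm moves only by the shell command python3 -m jog 'ROWS'. ROWS is JSON, a list of rows, each a list of 3 entries, a list of its own where there are three numbers: the opening in per cent of the stroke, from 0 (shut) to 100 (fully open), then the shift along the world's x, y, z in mm, then the turn, a rotation vector about the world's x, y, z in degrees. A call has 1 to 8 rows; each row is the pose to reach, as a shift and turn from the pose commanded when the call began; what a row does not reach only later rows make up. A row lasts 1/12 s, in which the tool goes at most 41.7 mm and 7.16 degrees, less where a joint would pass 70% of its speed; a pose out of reach is approached as far as the arm can. A call with a gripper value outside its range is refused whole. The fingers move at their own pace and stop on an object; the grip force is fixed at half the most. Time passes only in rows, so rows that repeat a pose let the fingers close. It gives the time, the measured TCP pose, the force, the opening and the grip force at its end, in the units of the state.
- monitor.state(): the state, without advancing time (a new reading comes with each control period).
- eyes.grab_frame(name): name is "side" or "top"; returns a dict with "color" (480x640x3 uint8, blue, green, red), "camera_matrix" (3x3 intrinsics, pixels), "R" (3x3) and "t" (3): a world point X has camera coordinates R X + t. Camera axes: x right, y down, z forward; pixel columns grow to the right and rows downward; lengths in mm; the calibration is good to about 2 mm. A picture is of the moment at which its call begins. There is no depth.
- ticket.hand_in(): hands the job in; it is judged then, once.
The state is a dict: "time": time; "qpos": joint angles; "qvel": joint speeds; "joint_efforts": joint torques, N m; "tool_pos": TCP position; "orientation": TCP orientation; "wrist_force": force on the tool from outside, world axes, zero at the start; "ft_torque": the same for the moment, N m; "finger_gap": finger opening in mm; "gripper_force": force on a finger pad.
Only numpy, scipy, OpenCV 4.12 (cv2) and the standard library are available. Lean on these libraries where they do the work, as an engineer would, in place of code of your own. Each camera call takes 0.05 s, during which the arm holds its last target. There are 200 camera calls.

## Working session

There is one attempt and no reset: what is moved stays moved. The work goes in short steps, Python scripts to look and compute and a shell command to move; the robot and the scene stay as the last step left them, time stands still between calls to the robot, and variables do not carry over. Pictures are saved under pics/ and viewed, at most 13 in all, crops included, and the job is handed in when it is done.

```bash
mkdir -p pics; cat > h.py <<'E'
import numpy as np, cv2
from plant import monitor, eyes, ticket
def grab(n,save=None):
    f=eyes.grab_frame(n)
    if save: cv2.imwrite('pics/'+save,f['color'])
    return f
def ray(f,u,v):
    K=np.array(f['camera_matrix']);R=np.array(f['R']);t=np.array(f['t']).ravel()
    d=R.T@np.linalg.solve(K,[u,v,1.]); return -R.T@t,d
def onz(f,u,v,z):
    o,d=ray(f,u,v); return o+d*(z-o[2])/d[2]
def tri(f1,p1,f2,p2):
    o1,d1=ray(f1,*p1);o2,d2=ray(f2,*p2)
    s=np.linalg.lstsq(np.c_[d1,-d2],o2-o1,rcond=None)[0]
    a=o1+s[0]*d1;b=o2+s[1]*d2; return (a+b)/2,np.linalg.norm(a-b)
def proj(f,X):
    c=np.array(f['R'])@np.array(X,float)+np.array(f['t']).ravel(); p=np.array(f['camera_matrix'])@c; return p[:2]/p[2]
E
python3 - <<'E'
from h import *
import pickle
F={n:grab(n,n+'0.png') for n in('side','top')}
pickle.dump(F,open('f0.pkl','wb'))
for n in F: print(n,F[n]['camera_matrix'],F[n]['R'],F[n]['t'])
s=monitor.state();print(s)
E
```

```text
side [[558.37059062   0.         326.74853455]
 [  0.         558.37059062 241.34206407]
 [  0.           0.           1.        ]] [[-0.98281    -0.18461245  0.00165486]
 [-0.13459077  0.71031949 -0.69089184]
 [ 0.12637176 -0.67923815 -0.72295624]] [ 555.79766992  190.32479324 1281.20620648]
top [[463.47896534   0.         322.83775036]
 [  0.         463.47896534 236.64695718]
 [  0.           0.           1.        ]] [[-0.01086571 -0.99989031  0.01006524]
 [-0.99131805  0.0094524  -0.1311456 ]
 [ 0.13103608 -0.01140284 -0.99131202]] [ -66.11301132  602.88861784 1230.18394472]
{'time': 0.1, 'qpos': array([-1.26217208,  0.53707187, -0.00443933,  1.53875358,  0.00263556,
        1.06730049, -0.07119246]), 'qvel': array([ 1.16209095e-03, -2.71870541e-03, -1.53636463e-03, -3.56941708e-04,
       -1.12660800e-03,  5.16007741e-05, -1.20658859e-03]), 'joint_efforts': array([ 2.16725872e-03, -5.72075593e+01,  9.93408859e-01, -2.52229285e+01,
       -5.62441838e-02,  1.35711901e-02,  2.84016522e-05]), 'tool_pos': array([237.79209304, 604.35671917, 237.94679382]), 'orientation': array([-7.10035383e-05,  1.86269256e-01,  9.82498438e-01, -7.60662076e-04]), 'wrist_force': array([ 0.13028929,  0.17725923, -0.13722246]), 'ft_torque': array([0.03767773, 0.01969731, 0.01328542]), 'gripper_force': 0.0, 'finger_gap': 88.22512682558916}
```

View pics/top0.png

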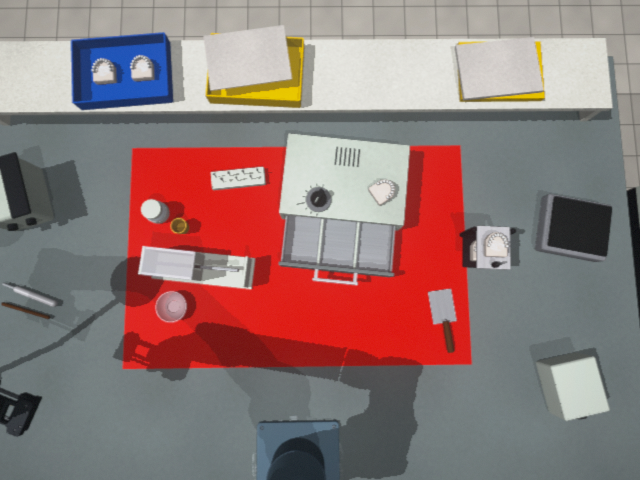

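View pics/side0.png

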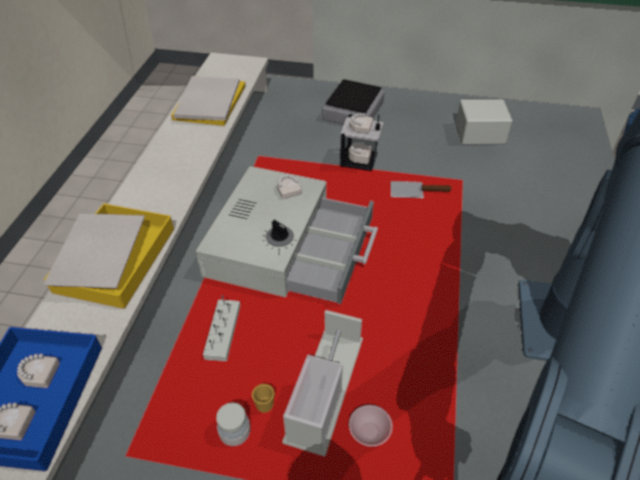

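Top view: the bin is at about (140–255, 245–290), its slot facing right (world −y). The unit is at (280–410, 133–280) with its drawer open toward the robot, and the dial is at (319,198). The side view shows the same layout. Next I'll zoom in on both for pixel measurements.

```bash
python3 - <<'E'
from h import *
a=cv2.imread('pics/top0.png');b=cv2.imread('pics/side0.png')
def c(im,x,y,w,h,W,H): return cv2.resize(im[y:y+h,x:x+w],(W,H),interpolation=cv2.INTER_CUBIC)
# top: bin crop 130..264 x 235..295 ; scale 6 
cv2.imwrite('pics/c1.png',np.vstack([c(a,130,240,133,50,798,300),c(a,270,185,133,50,798,300)]))
cv2.imwrite('pics/c2.png',np.hstack([c(b,275,305,100,150,400,600),c(b,260,195,100,150,400,600)]))
E
```

```text
(no output)
```

View pics/c1.png

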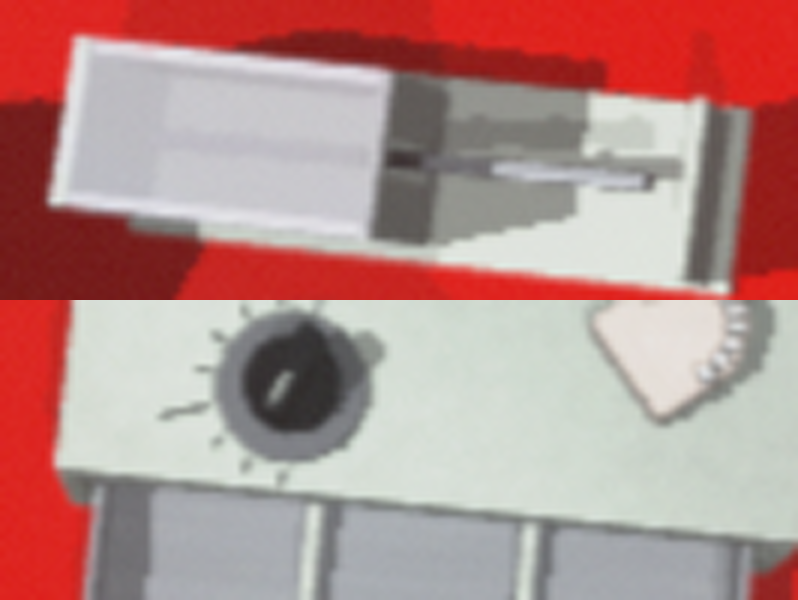

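View pics/c2.png

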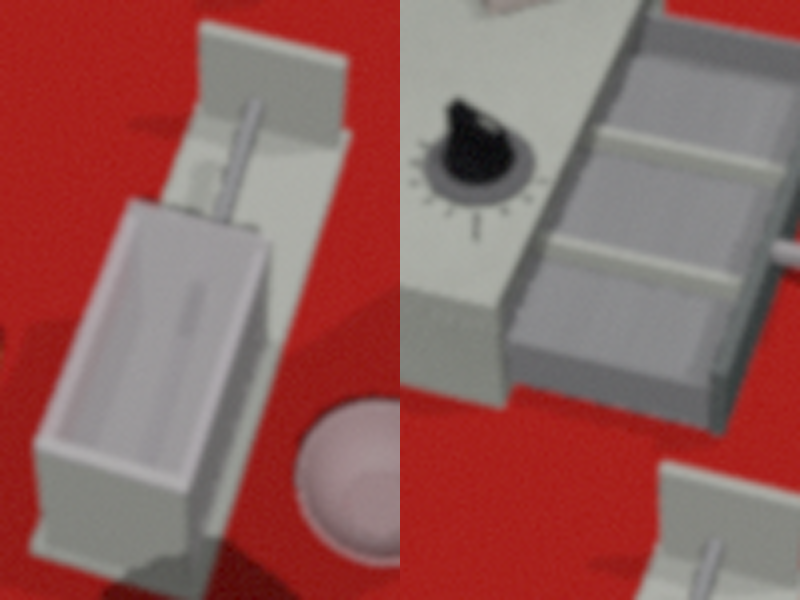

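Top crop: roof corners at crop (77,37), (390,70), (368,240) and (50,205), bar tip at (650,181). The long third mark is at (160–205, 410), and the pointer line runs (290,375) to (272,403). The side crop shows the fence top at (200,22)–(347,58) and rib front ends at (783,172) and (738,287).

```bash
cat > m.py <<'E'
from h import *
import pickle
F=pickle.load(open('f0.pkl','rb'))
T=F['top'];S=F['side']
t1=lambda u,v:(130+u/6-.4,240+v/6-.4); t2=lambda u,v:(270+u/6-.4,185+(v-300)/6-.4)
s1=lambda u,v:(275+u/4-.4,305+v/4-.4); s2=lambda u,v:(260+(u-400)/4-.4,195+v/4-.4)
def fit(loc,W):
    loc=np.array(loc,float);W=np.array(W)[:,:2];a=loc-loc.mean(0);b=W-W.mean(0)
    th=np.arctan2((a[:,0]*b[:,1]-a[:,1]*b[:,0]).sum(),(a*b).sum());R=np.array([[np.cos(th),-np.sin(th)],[np.sin(th),np.cos(th)]])
    t=W.mean(0)-R@loc.mean(0);return np.degrees(th),t,(loc@R.T+t-W)
L=[(-136,36),(0,36),(0,-36),(-136,-36)]
ct=[onz(T,*t1(*p),110) for p in[(77,37),(390,70),(368,240),(50,205)]]
cs=[onz(S,*s1(*p),110) for p in[(38,440),(133,200),(269,245),(190,490)]]
fs=[onz(S,*s1(*p),85) for p in[(200,22),(347,58)]]
if __name__=='__main__':
    print('binT',fit(L,ct)[:2],fit(L,ct)[2].round(1).tolist())
    print('binS',fit(L+[(128,40),(128,-40)],cs+fs)[:2],fit(L+[(128,40),(128,-40)],cs+fs)[2].round(1).tolist())
    print('both',fit(L+L+[(128,40),(128,-40)],ct+cs+fs)[:2])
    print('tip',tri(T,t1(650,180),S,s1(256,102)))
    # unit
    print('unit FL',onz(T,*t2(58,468),95),onz(S,*s2(505,306),95), 'edge pt',onz(T,*t2(798,540),95))
    print('unit corners T',[onz(T,*p,95).round(1).tolist() for p in[(288.5,133),(410,146),(403,226)]])
    print('dial skirt',onz(T,*t2(294,386),109),onz(S,*s2(479,167),109))
    print('pointer',onz(T,*t2(290,374),139),onz(T,*t2(272,403),139))
    print('ribs S',onz(S,*s2(783,172),29),onz(S,*s2(738,287),29),'inner',onz(S,*s2(600,130),29),onz(S,*s2(550,240),29))
    print('ribs T at unit',onz(T,*t2(315,503),29),onz(T,*t2(530,522),29))
    print('handle T',[onz(T,*p,66).round(1).tolist() for p in[(314,280),(356,284)]])
E
python3 m.py
```

```text
binT (np.float64(-96.64398919297399), array([522.00112157, 262.11606699])) [[-0.2, 0.3], [-0.4, -0.6], [0.6, 0.2], [0.1, 0.1]]
binS (np.float64(-96.53259091989955), array([520.15339098, 260.22548681])) [[0.2, 2.8], [0.8, -1.3], [-0.9, -5.6], [0.7, 0.4], [-1.2, 1.7], [0.5, 2.1]]
both (np.float64(-96.69611949890466), array([520.86336674, 260.98511938]))
tip (array([511.8239661 , 155.26254808,  60.3116816 ]), np.float64(2.416324783691767))
unit FL [659.96373067  42.5558785   95.        ] [651.94210361  42.95496155  95.        ] edge pt [ 624.92838544 -282.12532176   95.        ]
unit corners T [[877.9, 18.0, 95.0], [839.2, -309.3, 95.0], [621.2, -283.1, 95.0]]
dial skirt [692.77994668 -61.45371887 109.        ] [688.91552028 -48.02897012 109.        ]
pointer [691.52407946 -59.70891678 139.        ] [679.01495249 -51.93985733 139.        ]
ribs S [ 520.04259616 -154.70005091   29.        ] [532.39234108 -52.88995747  29.        ] inner [ 643.07357587 -170.20952606   29.        ] [653.7029702  -69.40895682  29.        ]
ribs T at unit [654.71625012 -70.8926005   29.        ] [ 644.88526413 -170.36801029   29.        ]
handle T [[483.1, -47.3, 66.0], [471.3, -158.5, 66.0]]
```

```bash
python3 -m jog '[[60,[137,-210,-30],[0,0,-38]],[60,[137,-210,-30],[0,0,-38]],[60,[137,-210,-30],[0,0,-38]],[60,[137,-210,-30],[0,0,-38]],[60,[137,-210,-30],[0,0,-38]],[60,[137,-210,-30],[0,0,-38]],[60,[137,-210,-30],[0,0,-38]],[60,[137,-210,-30],[0,0,-38]]]'
python3 -m jog '[[60,[137,-210,-50],[0,0,-37]],[60,[137,-210,-50],[0,0,-37]],[60,[137,-210,-50],[0,0,-37]],[60,[137,-210,-50],[0,0,-37]],[60,[137,-210,-50],[0,0,-37]],[60,[137,-210,-50],[0,0,-37]],[60,[137,-210,-50],[0,0,-37]],[60,[137,-210,-50],[0,0,-37]]]'
python3 -m jog '[[60,[0,0,0],[-5.5,0.6,0]],[60,[0,0,0],[-10.9,1.3,0]],[60,[0,0,0],[-10.9,1.3,0]],[60,[0,0,0],[-10.9,1.3,0]]]'
python3 - <<'E'
from h import *
from scipy.spatial.transform import Rotation as Ro
s=monitor.state();q=s['orientation'];R=Ro.from_quat([q[1],q[2],q[3],q[0]]).as_matrix();print(s['time'],s['tool_pos'],R.round(3),s['qpos'],s['finger_gap'])
E
```

```text
time: 0.77
tool_pos: [376.6, 391.8, 208.3]
orientation: [0.0, 0.498, 0.867, -0.001]
wrist_force: [-0.1, 0.4, 0.6]
finger_gap: 52.9
gripper_force: 0.0
time: 1.43
tool_pos: [512.8, 183.2, 158.1]
orientation: [0.0, 0.747, 0.665, -0.001]
wrist_force: [0.1, 1.0, 0.2]
finger_gap: 53.2
gripper_force: 0.0
time: 1.77
tool_pos: [510.7, 189.1, 158.0]
orientation: [0.062, 0.74, 0.666, -0.071]
wrist_force: [-0.0, 0.1, 0.6]
finger_gap: 52.9
gripper_force: 0.0
1.7667 [510.73406458 189.08121297 158.04924322] [[ 0.103  0.994 -0.022]
 [ 0.977 -0.105 -0.187]
 [-0.188 -0.002 -0.982]] [-0.86185507  0.55356875  0.44966425  1.83179177 -0.09200559  0.9090005
 -0.50506709] 52.895858384749175
```

```bash
python3 -m jog '[[60,[0,-1,-30],[0,0,0]],[60,[0,-1,-60],[0,0,0]],[60,[0,-1,-90],[0,0,0]],[60,[0,-1,-110],[0,0,0]],[60,[0,-1,-118],[0,0,0]],[60,[0,-1,-118],[0,0,0]],[60,[0,-1,-118],[0,0,0]],[60,[0,-1,-118],[0,0,0]]]'
python3 - <<'E'
from h import *
T=grab('top');S=grab('side')
c=lambda im,x,y:cv2.resize(im['color'][y:y+120,x:x+80],(400,600),interpolation=cv2.INTER_CUBIC)
cv2.imwrite('pics/g1.png',np.hstack([c(T,190,200),c(S,300,270)]))
print(proj(T,[512,184,40]),proj(S,[512,184,40]),monitor.state()['tool_pos'])
E
```

```text
time: 2.43
tool_pos: [512.9, 184.2, 42.2]
orientation: [0.063, 0.743, 0.663, -0.07]
wrist_force: [0.1, 0.6, 0.6]
finger_gap: 52.9
gripper_force: 0.0
[228.61045713 270.54513697] [335.50646792 346.49348604] [512.9422064  184.34409268  42.14950768]
```

View pics/g1.png

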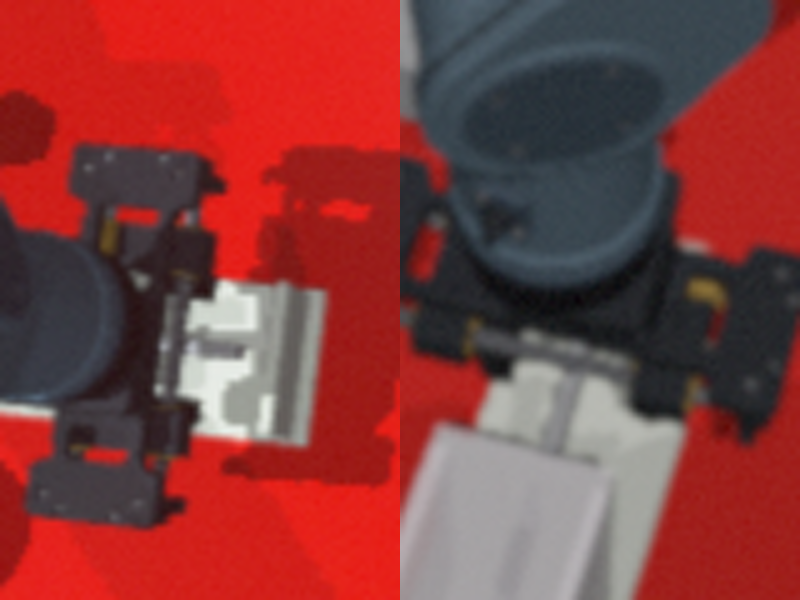

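The bar tip sticks out beyond the gripper at top crop (235,347), and the bar lies midway between the fingers. I'll lower 2 mm, close, and raise the outer end a little.

```bash
python3 -m jog '[[0,[0,0,-2],[0,0,0]],[0,[0,0,-2],[0,0,0]],[0,[0,0,-2],[0,0,0]],[0,[0,0,-2],[0,0,0]],[0,[0,0,-2],[0,0,0]],[0,[0,0,-2],[0,0,0]],[0,[0,0,-2],[0,0,0]],[0,[0,0,-2],[0,0,0]]]'
python3 - <<'E'
from h import *
from scipy.spatial.transform import Rotation as Ro
s=monitor.state();print(s['finger_gap'],s['gripper_force'],s['wrist_force'],s['tool_pos'])
# raise: pivot at inner lower corner, bin x=-127.3,z=6 ; TCP in bin (from measured)
ax=np.array([-.9933,.1158,0]);bx=np.array([-.1158,-.9933])
piv=np.r_[np.array([521,261])+bx*-127.3,6+1]
for a in(3,6,9,12,13): print(a,(Ro.from_rotvec(np.radians(a)*ax).apply(s['tool_pos']-piv)+piv-s['tool_pos']).round(1),(a*ax).round(2))
E
```

```text
time: 3.2
tool_pos: [512.0, 183.8, 38.7]
orientation: [0.063, 0.743, 0.663, -0.072]
wrist_force: [-0.0, -0.2, -0.1]
finger_gap: 7.6
gripper_force: 29.9
7.568447754997708 29.922228455543518 [-0.00264142 -0.24933093 -0.07303968] [512.01123198 183.81052566  38.72664991]
3 [ 0.2  1.9 10.7] [-2.98  0.35  0.  ]
6 [ 0.5  4.4 21.3] [-5.96  0.69  0.  ]
9 [ 0.9  7.4 31.7] [-8.94  1.04  0.  ]
12 [ 1.3 11.  41.9] [-11.92   1.39   0.  ]
13 [ 1.4 12.3 45.3] [-12.91   1.51   0.  ]
```

```bash
python3 -m jog '[[0,[0,0.5,5.5],[-1.5,0.2,0]],[0,[0.1,0.9,11],[-3,0.35,0]],[0,[0.2,1.5,16.5],[-4.5,0.5,0]],[0,[0.3,2.4,22],[-6,0.7,0]],[0,[0.5,4.4,32.5],[-9,1,0]],[0,[0.8,7,43],[-12,1.4,0]],[0,[0.9,8,46.5],[-13,1.5,0]],[0,[0.9,8,46.5],[-13,1.5,0]]]'
python3 - <<'E'
from h import *
s=monitor.state();print(s['finger_gap'],s['gripper_force'],s['wrist_force'],s['ft_torque'],s['tool_pos'],s['orientation'])
T=grab('top');S=grab('side')
c=lambda im,x,y:cv2.resize(im['color'][y:y+120,x:x+80],(400,600),interpolation=cv2.INTER_CUBIC)
cv2.imwrite('pics/g2.png',np.hstack([c(T,190,200),c(S,300,270)]))
E
```

```text
time: 3.87
tool_pos: [512.9, 193.4, 85.0]
orientation: [0.138, 0.729, 0.652, -0.156]
wrist_force: [0.4, -0.1, -1.1]
finger_gap: 7.7
gripper_force: 29.9
7.6762684453848316 29.922957876697183 [ 0.37794287 -0.07684457 -1.12188146] [0.43452622 0.03982406 0.04850818] [512.92168587 193.39932587  85.0411576 ] [ 0.13845967  0.7287373   0.65234737 -0.15560777]
```

View pics/g2.png

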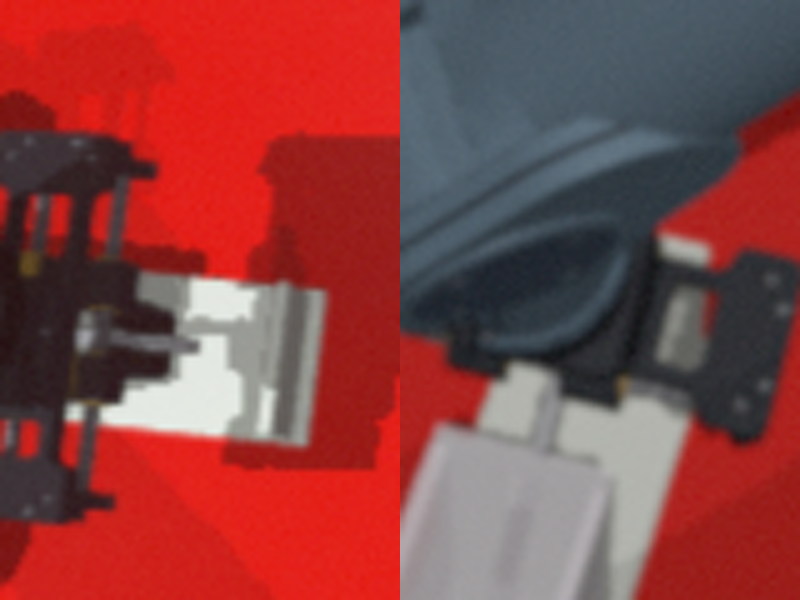

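Gripped and leaned to about 24°; the bar tip shows at top crop (195,345), well short of the fence, and the wrist carries 1.1 N. Drawing it out along its length now.

```bash
python3 -m jog '[[0,[-1,-9,4],[0,0,0]],[0,[-3.2,-27,12],[0,0,0]],[0,[-5.3,-45,20],[0,0,0]],[0,[-7.4,-63.5,28.5],[0,0,0]],[0,[-9.5,-81.6,36.6],[0,0,0]],[0,[-11.7,-100,45],[0,0,0]],[0,[-13.8,-118,53],[0,0,0]],[0,[-15.9,-136,61],[0,0,0]]]'
python3 -m jog '[[0,[-2.1,-18,8.1],[0,0,0]],[0,[-4.2,-36,16.2],[0,0,0]],[0,[-6.4,-54.5,24.5],[0,0,0]],[0,[-8.5,-72.6,32.6],[0,0,0]],[0,[-10.6,-90.7,40.7],[0,0,0]],[0,[-12.7,-109,49],[0,0,0]],[0,[-14.8,-127,57],[0,0,0]],[0,[-16,-136,61],[0,0,0]]]'
python3 - <<'E'
from h import *
s=monitor.state();print(s['finger_gap'],s['gripper_force'],s['ft_torque'],s['tool_pos'],s['qpos'])
T=grab('top','top3.png');S=grab('side')
c=lambda im,x,y:cv2.resize(im['color'][y:y+200,x:x+200],(400,400),interpolation=cv2.INTER_CUBIC)
cv2.imwrite('pics/g3.png',np.hstack([c(T,200,150),c(S,220,160)]))
E
```

```text
time: 4.63
tool_pos: [496.4, 53.6, 146.9]
orientation: [0.138, 0.73, 0.651, -0.156]
wrist_force: [0.2, 0.0, -0.8]
finger_gap: 7.5
gripper_force: 29.9
time: 5.3
tool_pos: [480.4, -83.4, 208.6]
orientation: [0.138, 0.731, 0.65, -0.156]
wrist_force: [0.0, 0.1, -0.8]
finger_gap: 7.7
gripper_force: 29.9
7.699468160862741 29.92307212203741 [0.31533398 0.02228853 0.06610884] [480.40030982 -83.3625072  208.55029512] [-0.74315814  0.43333806  0.6989549   2.01616204  0.17976502  0.8786374
 -0.31720038]
```

View pics/g3.png

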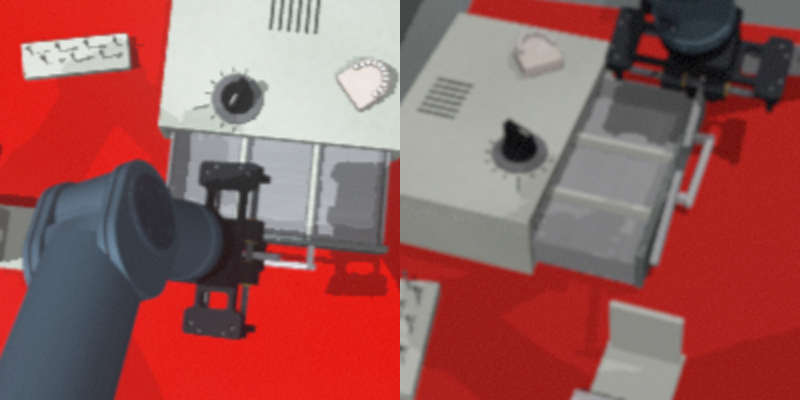

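The bar is out: in the side crop it runs as a strip from the gripper down to (655,262). Next: level it, move over the drawer and roll the tool about 9° so its body clears the unit's front.

```bash
python3 -m jog '[[0,[15,-25,0],[6,-0.7,0]],[0,[30,-50,0],[12,-1.4,0]],[0,[45,-75,0],[18,-2.1,0]],[0,[60,-100,-10],[23.8,-2.8,0]],[0,[73,-114,-40],[23.8,-2.8,0]],[0,[73,-114,-70],[23.8,-2.8,0]],[0,[73,-114,-90],[23.8,-2.8,0]],[0,[73,-114,-90],[23.8,-2.8,0]]]'
python3 -m jog '[[0,[0,0,0],[-0.5,-4.5,0]],[0,[0,0,0],[-1,-8.9,0]],[0,[0,0,0],[-1,-8.9,0]],[0,[0,0,0],[-1,-8.9,0]],[0,[0,0,0],[-1,-8.9,0]]]'
python3 - <<'E'
from h import *
from scipy.spatial.transform import Rotation as Ro
s=monitor.state();q=s['orientation'];print(Ro.from_quat([q[1],q[2],q[3],q[0]]).as_matrix().round(3),s['tool_pos'])
T=grab('top','top4.png');S=grab('side')
c=lambda im,x,y:cv2.resize(im['color'][y:y+130,x:x+130],(400,400),interpolation=cv2.INTER_CUBIC)
cv2.imwrite('pics/g4.png',np.hstack([c(T,270,190),c(S,270,170)]))
g=s['tool_pos']+[-2,0,13]
for k in(30,-207):
  X=g+k*np.array([-.117,-.993,0]);print('bar end expected crop',(proj(T,X)-[270,190])*400/130,(proj(S,X)-[270,170])*400/130+[400,0])
E
```

```text
time: 6.07
tool_pos: [551.1, -192.8, 112.3]
orientation: [-0.003, 0.746, 0.666, -0.003]
wrist_force: [-0.7, 1.2, -0.9]
finger_gap: 7.7
gripper_force: 30.0
time: 6.48
tool_pos: [555.3, -193.3, 118.2]
orientation: [0.059, 0.743, 0.665, 0.052]
wrist_force: [0.9, -0.2, -1.6]
finger_gap: 7.5
gripper_force: 30.0
[[ 0.111  0.982  0.155]
 [ 0.994 -0.11  -0.018]
 [-0.001  0.156 -0.988]] [ 555.34093717 -193.29193884  118.23354946]
bar end expected crop [347.46229139 190.28339597] [643.97510908  57.38719626]
bar end expected crop [ 61.5005756  159.59970133] [555.54858303 261.58043366]
```

View pics/g4.png

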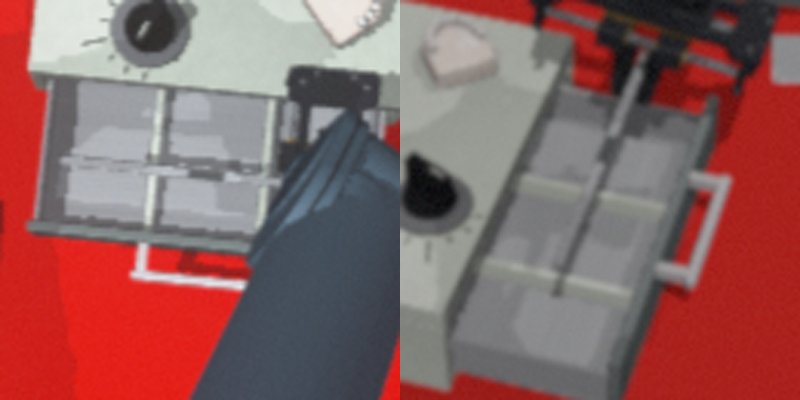

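Side crop: the bar's inner end is at (558,292), 30 px lower than a level bar would put it, so it sags. In the top crop that end is at (62,160). Working out the sag.

```bash
python3 - <<'E'
from h import *
import pickle
F=pickle.load(open('f0.pkl','rb'));k=130/400
e,r=tri(F['top'],(270+62*k,190+160*k),F['side'],(270+158*k,170+292*k));print(e,r)
g=np.array([553.3,-193.3,131]);d=e-g;print(d,np.linalg.norm(d),np.degrees(np.arctan2(-d[2],np.hypot(*d[:2]))),np.degrees(np.arctan2(d[0],d[1])))
rest=np.array([577,-112,29]);m=e+(g-e)/np.linalg.norm(d)*120;v=m-rest;print('mid rel',v@[.993,-.117,0],v@[.117,.993,0])
E
```

```text
[578.34678692  13.55793215  99.7055437 ] 5.361251867048135
[ 25.04678692 206.85793215 -31.2944563 ] 210.70569195750278 8.541291021823731 6.903883595695227
mid rel -13.733970347535013 6.183668962764415
```

The bar sags 8.5° in the pads; its middle is at about (−14, +6) mm in the drawer frame. Lowering it onto the left rib first will turn it level.

```bash
python3 -m jog '[[0,[0,0,-15],[0,0,0]],[0,[0,0,-30],[0,0,0]],[0,[0,0,-45],[0,0,0]],[0,[0,0,-58],[0,0,0]],[0,[0,0,-66],[0,0,0]],[0,[0,0,-74],[0,0,0]],[0,[0,0,-74],[0,0,0]],[0,[0,0,-74],[0,0,0]]]'
python3 -m jog '[[0,[0,0,-4],[0,0,0]],[0,[0,0,-8],[0,0,0]],[0,[0,0,-12],[0,0,0]],[0,[0,0,-16],[0,0,0]],[0,[0,0,-19],[0,0,0]],[0,[0,0,-19],[0,0,0]],[0,[0,0,-19],[0,0,0]],[0,[0,0,-19],[0,0,0]]]'
python3 - <<'E'
from h import *
print(monitor.state()['tool_pos'],monitor.state()['ft_torque'])
T=grab('top','top5.png');S=grab('side')
c=lambda im,x,y:cv2.resize(im['color'][y:y+130,x:x+130],(400,400),interpolation=cv2.INTER_CUBIC)
cv2.imwrite('pics/g5.png',np.hstack([c(T,270,190),c(S,270,170)]))
E
```

```text
time: 7.25
tool_pos: [554.2, -194.2, 43.2]
orientation: [0.059, 0.744, 0.664, 0.051]
wrist_force: [0.5, -0.1, -1.3]
finger_gap: 7.2
gripper_force: 30.0
time: 7.92
tool_pos: [554.1, -194.2, 24.4]
orientation: [0.059, 0.744, 0.664, 0.052]
wrist_force: [-0.5, -0.4, 0.4]
finger_gap: 7.9
gripper_force: 30.0
[ 554.08903302 -194.17617066   24.36547338] [-0.05731118  0.23362008 -0.03506687]
```

View pics/g5.png

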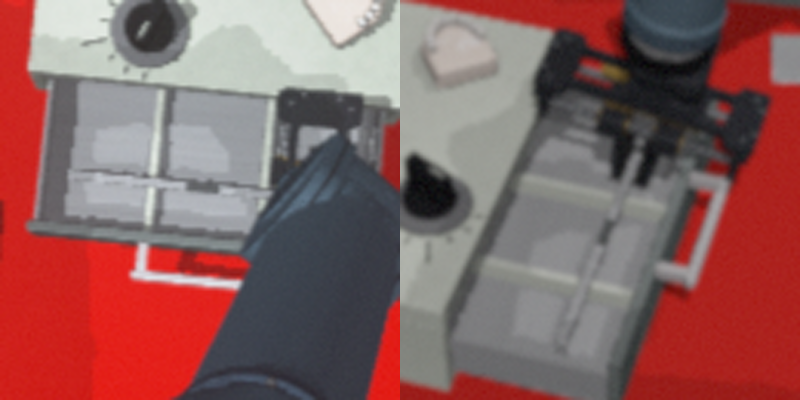

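The bar now lies over both ribs; its left end is at top crop (70,175) and the left rib has taken weight. Another 2 mm down, then open and retreat.

```bash
python3 -m jog '[[0,[0,0,-1],[0,0,0]],[0,[0,0,-2],[0,0,0]],[0,[0,0,-2],[0,0,0]],[0,[0,0,-2],[0,0,0]]]'
python3 -m jog '[[15,[0,0,0],[0,0,0]],[25,[0,0,0],[0,0,0]],[25,[0,0,0],[0,0,0]],[25,[0,0,0],[0,0,0]],[25,[0,0,0],[0,0,0]],[25,[0,0,0],[0,0,0]]]'
python3 -m jog '[[25,[-1.5,0,10],[0,0,0]],[25,[-4,0,25],[0,0,0]],[25,[-8,1,50],[0,0,0]],[25,[-13,1.5,80],[0,0,0]],[25,[-40,20,110],[0,0,0]],[25,[-70,40,120],[0,0,0]],[25,[-100,50,120],[0,0,0]],[25,[-100,50,120],[0,0,0]]]'
python3 - <<'E'
from h import *
T=grab('top','top6.png');S=grab('side','side6.png')
import pickle;pickle.dump((T,S),open('f6.pkl','wb'))
c=lambda im,x,y:cv2.resize(im['color'][y:y+130,x:x+130],(400,400),interpolation=cv2.INTER_CUBIC)
cv2.imwrite('pics/g6.png',np.hstack([c(T,270,175),c(S,270,170)]))
E
```

```text
time: 8.35
tool_pos: [554.1, -194.2, 22.3]
orientation: [0.059, 0.744, 0.664, 0.052]
wrist_force: [-0.6, -0.1, 1.2]
finger_gap: 7.4
gripper_force: 30.0
time: 8.85
tool_pos: [553.9, -194.1, 22.2]
orientation: [0.059, 0.744, 0.664, 0.051]
wrist_force: [0.0, 0.9, 0.3]
finger_gap: 22.4
gripper_force: 0.0
time: 9.52
tool_pos: [447.6, -141.6, 142.2]
orientation: [0.056, 0.744, 0.664, 0.051]
wrist_force: [-0.7, -1.5, -0.4]
finger_gap: 22.2
gripper_force: 0.0
```

View pics/g6.png

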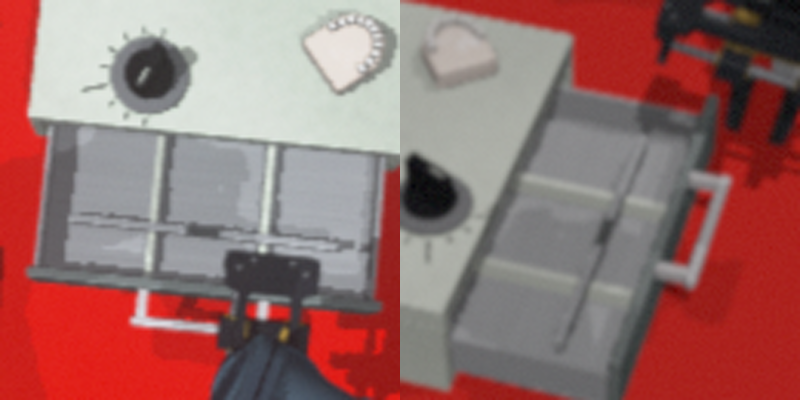

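The bar is released and lies across both ribs, ends at top crop (70,217) and (368,247), about 10 mm off the drawer's middle. Now I'll shut the gripper, square it up in front of the handle, then lower and push.

```bash
python3 -m jog '[[0,[-13,46,20],[1,8.9,0]],[0,[-13,46,20],[1,8.9,0]],[0,[-13,46,20],[1,8.9,0]]]'
python3 -m jog '[[0,[0,0,0],[0,0,45]],[0,[0,0,0],[0,0,45]],[0,[0,0,0],[0,0,45]],[0,[0,0,0],[0,0,45]],[0,[0,0,0],[0,0,45]],[0,[0,0,0],[0,0,45]],[0,[0,0,0],[0,0,45]],[0,[0,0,0],[0,0,45]]]'
python3 -m jog '[[0,[0,0,0],[0,0,45]],[0,[0,0,0],[0,0,45]],[0,[0,0,0],[0,0,45]],[0,[0,0,0],[0,0,45]],[0,[0,0,0],[0,0,45]],[0,[0,0,0],[0,0,45]],[0,[0,0,0],[0,0,45]],[0,[0,0,0],[0,0,45]]]'
python3 - <<'E'
from h import *
from scipy.spatial.transform import Rotation as Ro
s=monitor.state();q=s['orientation'];print(Ro.from_quat([q[1],q[2],q[3],q[0]]).as_matrix().round(3),s['tool_pos'],s['qpos'],s['finger_gap'])
E
```

```text
time: 9.87
tool_pos: [444.6, -96.0, 163.5]
orientation: [0.002, 0.744, 0.668, 0.0]
wrist_force: [0.7, -0.4, -0.8]
finger_gap: 4.1
gripper_force: 0.0
time: 10.53
tool_pos: [441.5, -99.5, 162.0]
orientation: [0.001, 0.435, 0.901, -0.0]
wrist_force: [0.5, -0.2, -0.3]
finger_gap: 0.1
gripper_force: 0.0
time: 11.2
tool_pos: [441.3, -99.1, 162.0]
orientation: [0.001, 0.057, 0.998, 0.0]
wrist_force: [-1.0, -0.6, -0.3]
finger_gap: 0.4
gripper_force: 0.0
[[-0.993  0.115  0.003]
 [ 0.115  0.993 -0.   ]
 [-0.003  0.    -1.   ]] [441.31408863 -99.06837437 162.03228664] [-2.13649422e-04  3.18081747e-01  1.43288513e-01  2.11809913e+00
 -6.91968067e-02  7.07089188e-01  1.64454648e+00] 0.40388585736828575
```

```bash
python3 -m jog '[[0,[-2,0,-35],[0,0,0]],[0,[-2,0,-70],[0,0,0]],[0,[-2,0,-100],[0,0,0]],[0,[-2,0,-105],[0,0,0]],[0,[0,0,-105],[0,0,0]],[0,[5,-0.6,-105],[0,0,0]],[0,[10,-1.2,-105],[0,0,0]],[0,[15,-1.8,-105],[0,0,0]]]'
python3 -m jog '[[0,[4,-0.5,0],[0,0,0]],[0,[8,-1,0],[0,0,0]],[0,[12,-1.4,0],[0,0,0]],[0,[17,-2,0],[0,0,0]],[0,[23,-2.7,0],[0,0,0]],[0,[29,-3.4,0],[0,0,0]],[0,[35,-4.1,0],[0,0,0]],[0,[41,-4.8,0],[0,0,0]]]'
python3 -m jog '[[0,[7,-0.8,0],[0,0,0]],[0,[14,-1.6,0],[0,0,0]],[0,[21,-2.5,0],[0,0,0]],[0,[28,-3.3,0],[0,0,0]],[0,[35,-4.1,0],[0,0,0]],[0,[42,-4.9,0],[0,0,0]],[0,[49,-5.7,0],[0,0,0]],[0,[56,-6.6,0],[0,0,0]]]'
python3 -m jog '[[0,[6,-0.7,0],[0,0,0]],[0,[11,-1.3,0],[0,0,0]],[0,[16,-1.9,0],[0,0,0]],[0,[21,-2.5,0],[0,0,0]],[0,[25,-2.9,0],[0,0,0]],[0,[29,-3.4,0],[0,0,0]],[0,[33,-3.9,0],[0,0,0]],[0,[33,-3.9,0],[0,0,0]]]'
```

```text
time: 11.87
tool_pos: [458.1, -100.3, 58.9]
orientation: [0.003, 0.057, 0.998, -0.0]
wrist_force: [0.8, 0.7, -0.4]
finger_gap: 0.7
gripper_force: 0.0
time: 12.53
tool_pos: [497.6, -104.7, 57.2]
orientation: [0.001, 0.056, 0.998, 0.0]
wrist_force: [-2.3, 0.5, 1.7]
finger_gap: 0.3
gripper_force: 1.3
time: 13.2
tool_pos: [553.5, -111.1, 57.1]
orientation: [0.001, 0.056, 0.998, 0.0]
wrist_force: [-2.8, 2.4, 0.5]
finger_gap: 0.1
gripper_force: 1.3
time: 13.87
tool_pos: [587.3, -115.6, 57.4]
orientation: [0.002, 0.057, 0.998, -0.0]
wrist_force: [1.1, -0.2, -0.9]
finger_gap: 0.9
gripper_force: 0.0
```

Pushing smoothly with 2–3 N. Going on in small steps until it reaches the stop.

```bash
python3 -m jog '[[0,[2,-0.2,0],[0,0,0]],[0,[4,-0.5,0],[0,0,0]],[0,[6,-0.7,0],[0,0,0]],[0,[6,-0.7,0],[0,0,0]]]'
python3 -m jog '[[0,[2,-0.2,0],[0,0,0]],[0,[4,-0.5,0],[0,0,0]],[0,[5,-0.6,0],[0,0,0]],[0,[5,-0.6,0],[0,0,0]]]'
python3 -m jog '[[0,[1,-0.1,0],[0,0,0]],[0,[2,-0.2,0],[0,0,0]],[0,[3,-0.3,0],[0,0,0]],[0,[3,-0.3,0],[0,0,0]]]'
```

```text
time: 14.2
tool_pos: [592.5, -116.4, 57.4]
orientation: [0.001, 0.057, 0.998, -0.0]
wrist_force: [-0.2, 0.3, 0.5]
finger_gap: 0.4
gripper_force: 0.2
time: 14.53
tool_pos: [597.1, -116.8, 57.2]
orientation: [0.001, 0.057, 0.998, -0.0]
wrist_force: [-1.8, -0.7, 0.7]
finger_gap: 0.4
gripper_force: 0.7
time: 14.87
tool_pos: [597.2, -116.8, 56.7]
orientation: [-0.002, 0.057, 0.998, 0.0]
wrist_force: [-9.6, -0.2, 6.6]
finger_gap: 0.4
gripper_force: 4.5
```

The force rose to 9.6 N with no motion at x=597, as predicted for fully shut. I'll back off, raise the tool and measure the dial.

```bash
python3 -m jog '[[0,[-10,1.2,0],[0,0,0]],[0,[-40,5,0],[0,0,0]],[0,[-60,7,20],[0,0,0]],[0,[-80,10,60],[0,0,0]],[0,[-100,12,100],[0,0,0]],[0,[-110,12,130],[0,0,0]],[0,[-110,12,130],[0,0,0]],[0,[-110,12,130],[0,0,0]]]'
python3 - <<'E'
from h import *
import pickle
T=grab('top','top7.png');S=grab('side','side7.png');pickle.dump((T,S),open('f7.pkl','wb'))
c=lambda im,x,y,w,h:cv2.resize(im['color'][y:y+h,x:x+w],(400,int(400*h/w)),interpolation=cv2.INTER_CUBIC)
a=np.vstack([c(T,295,175,50,40),c(T,270,190,140,98)]);b=np.vstack([c(S,250,200,60,48),c(S,270,150,140,98)])
cv2.imwrite('pics/g7.png',np.hstack([a,b]))
E
```

```text
time: 15.53
tool_pos: [491.8, -105.0, 189.5]
orientation: [0.004, 0.057, 0.998, 0.0]
wrist_force: [0.3, 0.8, -0.1]
finger_gap: 0.4
gripper_force: 0.0
```

View pics/g7.png

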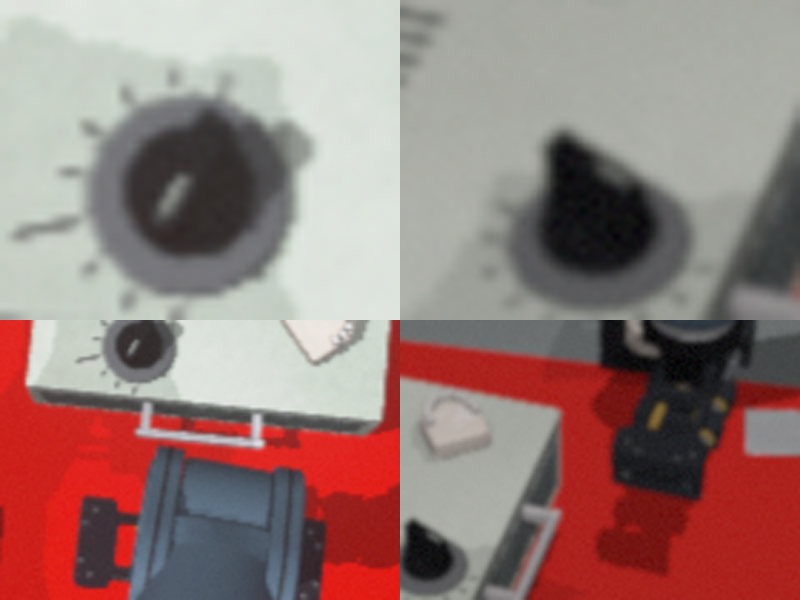

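The drawer is shut. The dial skirt's centre is at top crop (193,196), with the pointer line from (185,177) to (163,215); in the side crop the skirt's centre is (601,237) and the line runs (600,162)–(628,182).

```bash
python3 - <<'E'
from h import *
import pickle
T,S=pickle.load(open('f7.pkl','rb'))
t=lambda u,v:(295+u/8-.4,175+v/8-.4); s=lambda u,v:(250+(u-400)*.15-.4,200+v*.15-.4)
print('skirt',onz(T,*t(193,196),109),onz(S,*s(601,237),109),tri(T,t(193,196),S,s(601,237)))
a=[onz(T,*t(*p),139) for p in[(185,177),(163,215)]];b=[onz(S,*s(*p),139) for p in[(600,162),(628,182)]]
for l in(a,b):
  d=l[1]-l[0];print(l[0].round(1),l[1].round(1),'pointer dir',np.degrees(np.arctan2(d[1],d[0])),'len',np.linalg.norm(d))
print('bar rear tip side',onz(S,*s(560,132),139))
# long mark (3rd) and the zero mark, top
for n,p in dict(long=(15,235),long2=(75,224),zero=(175,312),m1=(128,298),m2=(90,268)).items():
  X=onz(T,*t(*p),95);print(n,X.round(1))
E
```

```text
skirt [692.33213718 -61.77668667 109.        ] [688.94539415 -52.06622565 109.        ] (array([693.28468374, -61.9132238 ,  98.6630764 ]), np.float64(2.502995179016503))
[692.1 -59.2 139. ] [679.8 -52.1 139. ] pointer dir 149.90171141831385 len 14.216517009736135
[689.4 -59.7 139. ] [677.3 -51.8 139. ] pointer dir 146.8136294689112 len 14.372611363563113
bar rear tip side [706.9551689  -71.74958301 139.        ]
long [682.7  -2.9  95. ]
long2 [686.2 -22.7  95. ]
zero [656.4 -55.5  95. ]
m1 [661.2 -40.1  95. ]
m2 [671.4 -27.6  95. ]
```

The dial stands at its first click (pointer about 148°) and the third mark is at about 100°, so it needs 48° clockwise. Moving above it with the tool turned −24°.

```bash
python3 -m jog '[[50,[30,7,10],[0,0,-5]],[50,[65,15,10],[0,0,-10]],[50,[100,22,10],[0,0,-15]],[50,[135,30,10],[0,0,-20]],[50,[165,37,10],[0,0,-24]],[50,[190,42,10],[0,0,-24]],[50,[200,44.5,10],[0,0,-24]],[50,[200,44.5,10],[0,0,-24]]]'
python3 -m jog '[[50,[0,0,0],[0,0,0]],[50,[0,0,0],[0,0,0]],[50,[0,0,0],[0,0,0]]]'
python3 - <<'E'
from h import *
from scipy.spatial.transform import Rotation as Ro
s=monitor.state();q=s['orientation'];R=Ro.from_quat([q[1],q[2],q[3],q[0]]).as_matrix();print(s['tool_pos'],R[:,2],np.degrees(np.arctan2(R[1,1],R[0,1])),s['qpos'],s['finger_gap'])
E
```

```text
time: 16.3
tool_pos: [691.6, -58.5, 194.0]
orientation: [-0.0, 0.262, 0.965, -0.0]
wrist_force: [0.3, 0.7, -0.5]
finger_gap: 44.2
gripper_force: 0.0
time: 16.55
tool_pos: [688.8, -61.1, 196.7]
orientation: [0.0, 0.263, 0.965, -0.0]
wrist_force: [0.5, 0.6, -0.1]
finger_gap: 44.0
gripper_force: 0.0
[688.84403663 -61.05535765 196.66729182] [ 1.95207100e-04 -9.35665217e-04 -9.99999543e-01] 59.465161897283245 [-0.12771307  0.65845314  0.23580403  1.46221687 -0.16543547  1.04022161
  1.18220378] 44.00320444620567
```

```bash
python3 -m jog '[[50,[3,0.5,-25],[0,0,0]],[50,[3,0.5,-45],[0,0,0]],[50,[3,0.5,-57],[0,0,0]],[50,[3,0.5,-65],[0,0,0]],[50,[3,0.5,-73],[0,0,0]],[50,[3,0.5,-73],[0,0,0]],[50,[3,0.5,-73],[0,0,0]]]'
python3 -m jog '[[0,[0,0,0],[0,0,0]],[0,[0,0,0],[0,0,0]],[0,[0,0,0],[0,0,0]],[0,[0,0,0],[0,0,0]],[0,[0,0,0],[0,0,0]],[0,[0,0,0],[0,0,0]],[0,[0,0,0],[0,0,0]],[0,[0,0,0],[0,0,0]]]'
```

```text
time: 17.13
tool_pos: [693.1, -60.0, 124.6]
orientation: [0.001, 0.263, 0.965, -0.0]
wrist_force: [0.3, -0.4, 1.1]
finger_gap: 44.3
gripper_force: 0.0
time: 17.8
tool_pos: [692.7, -60.7, 124.6]
orientation: [0.001, 0.263, 0.965, -0.001]
wrist_force: [-4.6, -2.3, 4.9]
finger_gap: 13.8
gripper_force: 30.0
```

Gripped at 13.8 mm, which matches the 14 mm bar. Turning 48° clockwise.

```bash
python3 -m jog '[[0,[0,0,0],[0,0,-4]],[0,[0,0,0],[0,0,-8]],[0,[0,0,0],[0,0,-12]],[0,[0,0,0],[0,0,-16]],[0,[0,0,0],[0,0,-20]],[0,[0,0,0],[0,0,-24]],[0,[0,0,0],[0,0,-24]],[0,[0,0,0],[0,0,-24]]]'
python3 -m jog '[[0,[0,0,0],[0,0,-4]],[0,[0,0,0],[0,0,-8]],[0,[0,0,0],[0,0,-12]],[0,[0,0,0],[0,0,-16]],[0,[0,0,0],[0,0,-20]],[0,[0,0,0],[0,0,-24]],[0,[0,0,0],[0,0,-24]],[0,[0,0,0],[0,0,-24]]]'
python3 - <<'E'
from h import *
s=monitor.state();q=s['orientation'];print(np.degrees(2*np.arctan2(q[2],q[1]))-90,s['ft_torque'],s['wrist_force'],s['finger_gap'])
E
```

```text
time: 18.47
tool_pos: [692.7, -60.8, 124.6]
orientation: [0.001, 0.458, 0.889, -0.001]
wrist_force: [-3.4, -2.6, 6.0]
finger_gap: 13.7
gripper_force: 30.0
time: 19.13
tool_pos: [692.7, -60.8, 124.6]
orientation: [0.001, 0.633, 0.774, -0.001]
wrist_force: [-4.2, -2.6, 5.9]
finger_gap: 13.9
gripper_force: 30.0
11.474867786432014 [-0.63037652  0.85513715 -0.01374872] [-4.17416206 -2.61092435  5.92857532] 13.874485307308785
```

Turned from 59.5° to 11.5°. Releasing, lifting away and checking.

```bash
python3 -m jog '[[50,[0,0,0],[0,0,0]],[50,[0,0,0],[0,0,0]],[50,[0,0,0],[0,0,0]],[50,[0,0,0],[0,0,0]],[50,[0,0,0],[0,0,0]],[50,[0,0,0],[0,0,0]]]'
python3 -m jog '[[50,[0,0,15],[0,0,0]],[50,[0,0,35],[0,0,0]],[50,[0,0,65],[0,0,0]],[50,[-30,0,90],[0,0,0]],[50,[-65,0,100],[0,0,0]],[50,[-100,0,110],[0,0,0]],[50,[-140,0,120],[0,0,0]],[50,[-180,0,120],[0,0,0]]]'
python3 -m jog '[[50,[-40,0,0],[0,0,0]],[50,[-60,0,0],[0,0,0]],[50,[-60,0,0],[0,0,0]],[50,[-60,0,0],[0,0,0]]]'
python3 - <<'E'
from h import *
T=grab('top','top8.png');S=grab('side','side8.png')
c=lambda im,x,y,w,h:cv2.resize(im['color'][y:y+h,x:x+w],(400,int(400*h/w)),interpolation=cv2.INTER_CUBIC)
cv2.imwrite('pics/g8.png',np.hstack([np.vstack([c(T,295,175,50,40),c(T,130,130,320,224)]),np.vstack([c(S,250,200,60,48),c(S,180,130,320,224)])]))
E
```

```text
time: 19.63
tool_pos: [693.0, -59.6, 124.1]
orientation: [0.001, 0.632, 0.775, -0.0]
wrist_force: [-0.5, -0.8, -0.3]
finger_gap: 44.0
gripper_force: 0.0
time: 20.3
tool_pos: [512.6, -60.2, 246.8]
orientation: [0.002, 0.633, 0.774, 0.001]
wrist_force: [0.3, -1.3, 1.1]
finger_gap: 44.0
gripper_force: 0.0
time: 20.63
tool_pos: [453.0, -59.7, 245.5]
orientation: [0.001, 0.633, 0.774, 0.001]
wrist_force: [0.0, -0.1, 0.3]
finger_gap: 43.9
gripper_force: 0.0
```

View pics/g8.png

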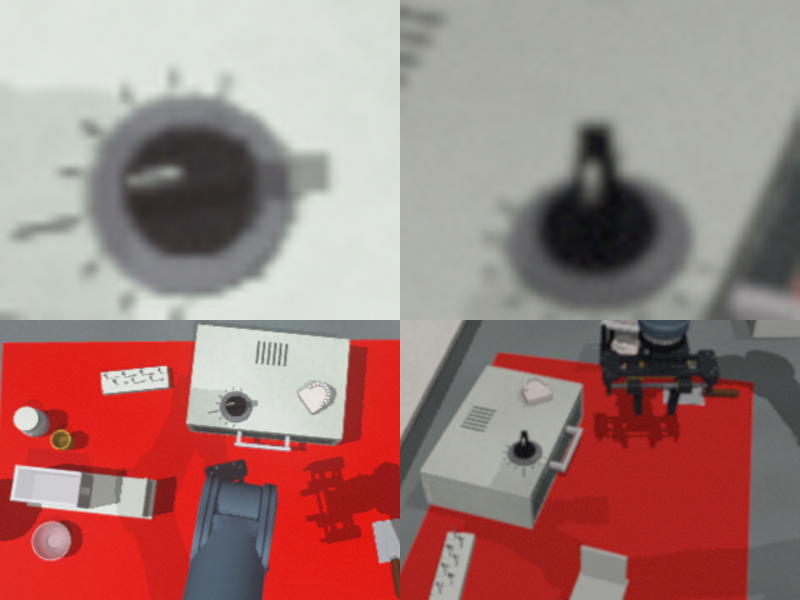

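The pointer line at top crop (182,170)–(130,183) runs parallel to the long third mark, the drawer is shut, the bystanders have not moved and the arm is clear of everything.

```bash
python3 -c "
from plant import ticket; print(ticket.hand_in())"
```

```text
the job is handed in; nothing more can be done
None
```

The job is handed in at about 21 s of the 62 s allowed: the bar was left released across both drawer ribs, the drawer is pushed home and the dial is at its third click; the hand-in returned no verdict.

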